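# Square up the spare tiles and clamp them

## Task

Gently tap the untidy stack of four spare floor tiles in the teal tray until all their edges line up, flush against both white fences. Then push the orange stop up against the stack and, only once it is there, turn its black knob clockwise to the end to clamp it. Leave the sake cup, the clothespin, the bell and the torch where they are.

Things in the scene. Friction and masses are not known exactly. Their poses are not given: they have to be found in the camera images.
- tray: two stacked trays, white (252 x 332 mm) below, teal (242 x 322 mm, walls 4 mm) on top, fixed to the cabinet; origin under their centre at the cabinet top, z up. Teal tray: inner floor at z = 30 mm, rim at z = 42 mm. A tile flush with both white fences has its centre at x = 40, y = 65 mm in this frame. The stop's slot runs along y at x = 40 mm
- corner (a point): the corner on the tray's inner floor where the inner faces of the two white fences meet: tray frame (85, 110, 30) mm. Both fences are 8 mm thick and stand 34 mm above that floor. Far fence: inner face at tray x = 85 mm, from y = 3 to 118. Side fence: inner face at tray y = 110 mm, from x = -5 to 93
- tile1: grey-beige porcelain floor tile, 90 x 90 x 8 mm, about 140 g, number 1 from the bottom of the stack of four; origin at the centre of its underside, x and y along its edges (nearly the tray's x and y)
- tile2: indigo porcelain floor tile, 90 x 90 x 8 mm, about 140 g, number 2 from the bottom of the stack of four; origin at the centre of its underside, x and y along its edges (nearly the tray's x and y)
- tile3: terracotta porcelain floor tile, 90 x 90 x 8 mm, about 140 g, number 3 from the bottom of the stack of four; origin at the centre of its underside, x and y along its edges (nearly the tray's x and y)
- tile4: cream porcelain floor tile, 90 x 90 x 8 mm, about 140 g, number 4 from the bottom of the stack of four; origin at the centre of its underside, x and y along its edges (nearly the tray's x and y)
- stop_face (a point): middle of the face of the orange sliding stop that looks to the tray's +y (towards the tiles), 15 mm above the tray's inner floor. The face plate is 80 mm wide (along the tray's x), 28 mm high; behind it, to -y, a block 46 x 51 x 34 mm carries the clamp knob, whose axis is 30 mm behind the face
- stop (a joint): travel of the stop along the tray's +y, 0 to 0.100 m, about 2.5 N of friction; the face is at tray y = -70 mm + value, so it touches a squared stack at 0.090
- clamp_grip (a point): on the axis of the black clamp knob on the stop, at the height to grip, 54 mm above the tray's inner floor. The knob's bar grip is 44 mm long, 12 mm thick, and spans 40 to 64 mm above the tray's inner floor
- clamp (a joint): angle of the clamp knob, rad, growing clockwise seen from above; at 0 (loose) its bar lies along the tray's x, at 1.5 (its end stop, clamped) along the tray's y
- cup: small blue ceramic sake cup turned upside down in the tray, 52 mm across at its rim, 39 mm tall; origin at the centre of its underside
- clothespin: wooden spring clothespin lying in the tray, 75 x 15 x 10 mm, long along its x; origin at the centre of its underside
- bell: chrome desk bell on a black base, 80 mm across, 55 mm tall; origin under its centre
- torch: black plastic torch lying along its x, 167 mm long, 44 mm across the head, red sliding switch on top; origin under its middle
There are look-alikes about, which are no part of the job. What is shaped like the tile1 but green or yellow is not meant.

How it is judged:
By the outcome, as a careful person would: the job done as asked, in the order asked, and still so for the second after the job is handed in, with the robot touching nothing.
It also fails if it takes over 72 s, if anything falls off the work surface, if the arm or the gripper's body presses on something with over 40 N, if the wrist force passes 120 N, or if a joint passes its speed limit or range.

## Robot

A 6-joint arm with a two-finger parallel gripper is mounted at the origin on the work surface. World frame = base frame: x ahead of the robot, y to its left, z up, the work surface at z = 0. Lengths are in m, angles in degrees, forces in N, time in s.
With the tool pointing down it reaches from about 0.35 to 0.875 m from the base axis. Payload 4.2 kg.
Tool frame: the origin (TCP) lies midway between the tips of the shut fingers; the grasp point (between the pads) lies 19 mm behind it; z points along the fingers, y is the line along which they close (so a half turn about z gives the same grasp; the last joint's range is limited). The gripper opens to 87 mm and grips with 3 to 60 N. Pads are 19 mm wide; open, the fingers measure 117 mm over their backs; the gripper's body (75 mm by 190 mm) begins 51 mm behind the grasp point.
Start: joints at [80.019, 22.042, 0.453, 0, -68.411, -14.817], TCP at [0.262, 0.567, 0.223] pointing down, gripper open.
Joint ranges: [-179.83, 179.83], [-69.29, 118.12], [-61.27, 80.66], [-181.25, 117.63], [-171.15, -9.14], [-177.46, 177.46]. Speed limits (degrees/s): [159.86, 159.86, 180, 180, 180, 180].

## Interface

Orientations are given as a 3x3 rotation matrix whose columns are the frame's x, y, z axes.
In Python, from station import * gives the robot as it stands.
- The arm moves only by the tool move_arm, never from a script. Its argument "targets" is text: rows parted by semicolons, each of 4 numbers parted by spaces: the shift along the world's x, y, z in units of 25 mm (1.0 is 25 mm), then the turn about the world's z in units of 5 degrees (1.0 is 5 degrees). In form: tx ty tz spin; .... A call has 1 to 10 rows; each row shifts and turns the commanded pose from where the row before left it; what a row does not reach is not made up. A row lasts 1/12 s, in which the tool goes at most 41.7 mm and 7.16 degrees, less where a joint would pass 70% of its speed; a pose out of reach is approached as far as the arm can. A call is refused whole if a number of a shift passes 1 or a number of a turn 1, either way. A call with a gripper value outside its range is refused whole. "gripper" is the finger opening in mm, from 0 to 87, set as the call begins (left out, the last holds). The fingers move at their own pace and stop on an object; the grip force is fixed at half the most. Time passes only in rows, so rows that do not move let the fingers close. It gives the time, the measured TCP pose, the force, the opening and the grip force at its end, in the units of the state.
- sense(): the state, without advancing time (a new reading comes with each control period).
- capture(name): name is "side" or "top"; returns a dict with "image" (480x640x3 uint8, blue, green, red), "fx", "fy", "cx", "cy" (pixels), "world_from_camera" (4x4, takes a point from camera to world coordinates). Camera axes: x right, y up, looking along -z (the intrinsics and any distortion apply to the point x, -y, -z); pixel columns grow to the right and rows downward; lengths in m; the calibration is good to about 2 mm. A picture is of the moment at which its call begins. There is no depth.
- finish_job(): hands the job in; it is judged then, once.
The state is a dict: "time_s": time; "joints": joint angles; "joint_velocities": joint speeds; "effort": joint torques, N m; "tcp_pos": TCP position; "ee_rot": TCP orientation; "wrist_force": force on the tool from outside, world axes, zero at the start; "moment": the same for the moment, N m; "gripper_width": opening from 0.0 (shut) to 1.0 (fully open); "gripper_force": force on a finger pad.
Only numpy, scipy, OpenCV 4.12 (cv2) and the standard library are available. Lean on these libraries where they do the work, as an engineer would, in place of code of your own. Each camera call takes 0.05 s, during which the arm holds its last target. There are 200 camera calls.

## Working session

There is one attempt and no reset: what is moved stays moved. The work goes in short steps, Python scripts to look and compute and a tool call to move; the robot and the scene stay as the last step left them, time stands still between calls to the robot, and variables do not carry over. Pictures are saved under pics/ and viewed, at most 10 in all, crops included, and the job is handed in when it is done.

Besides the shell and the picture viewer there is one more tool, called after "Emit:" by a JSON object that holds its "method" and its "body", one argument or row to a line. move_arm: Moves the arm, as the interface text tells. Its arguments: {"type":"object","properties":{"targets":{"type":"string"},"gripper":{"type":"number"}},"required":["targets"]}

```bash
mkdir -p pics; ls
python3 - <<'E'
from station import *
import cv2
for n in ("top","side"):
    c=capture(n); cv2.imwrite(f"pics/{n}0.png",c["image"]); print(n,c["fx"],c["fy"],c["cx"],c["cy"],c["world_from_camera"],[k for k in c])
s=sense(); print(s["time_s"],s["tcp_pos"],s["ee_rot"])
E
```

```text
pics
top 599.8547399251358 599.8547399251358 314.03914510265855 239.79235446602848 [[-1.03193472e-02  9.92750249e-01 -1.19751635e-01  4.83316411e-01]
 [-9.99943308e-01 -1.05594761e-02 -1.37084058e-03  1.00267554e-02]
 [-2.62541686e-03  1.19730700e-01  9.92802934e-01  1.40554467e+00]
 [ 0.00000000e+00  0.00000000e+00  0.00000000e+00  1.00000000e+00]] ['image', 'fx', 'fy', 'cx', 'cy', 'world_from_camera']
side 583.8478293005652 583.8478293005652 313.8821406074333 247.92616367609784 [[ 0.7595996   0.40777163 -0.50668605  0.01691835]
 [-0.65030833  0.46375981 -0.6016859  -0.7418512 ]
 [-0.01036982  0.78654252  0.61744905  0.86002018]
 [ 0.          0.          0.          1.        ]] ['image', 'fx', 'fy', 'cx', 'cy', 'world_from_camera']
0.1 [0.26190461 0.56688906 0.22158987] [[ 9.07731096e-01 -4.19551812e-01 -7.30594326e-04]
 [-4.19552443e-01 -9.07729429e-01 -1.74098378e-03]
 [ 6.72509304e-05  1.88686775e-03 -9.99998218e-01]]
```

View pics/top0.png

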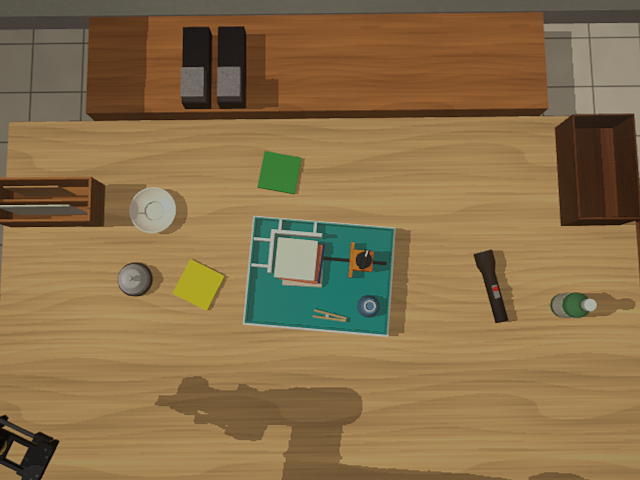

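View pics/side0.png

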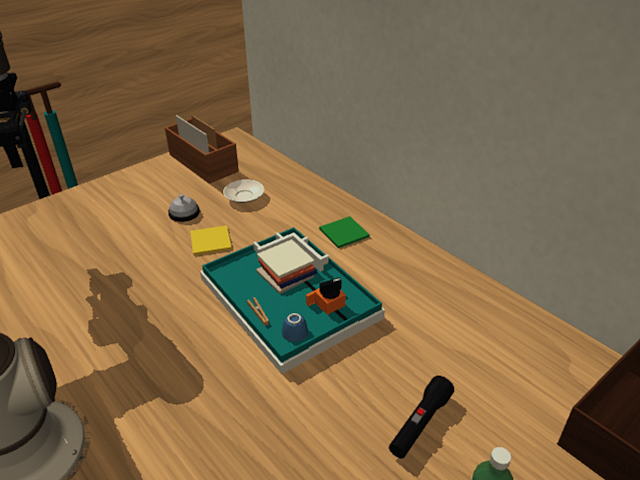

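The top view shows the tray at about (254,217)-(396,228)-(389,336)-(244,325), the fence corner at about (270,230), the stack at about (298,260), and the stop with its knob at about (362,259). The clothespin is at (330,315) and the cup at (369,306). I'll zoom in on both views.

```bash
cat > h.py <<'E'
import numpy as np, cv2
from station import *
def ray(c,u,v,z):
    T=np.array(c["world_from_camera"]); d=T[:3,:3]@np.array([(u-c["cx"])/c["fx"],-(v-c["cy"])/c["fy"],-1.])
    return T[:3,3]+d*(z-T[2,3])/d[2]
def proj(c,P):
    T=np.array(c["world_from_camera"]); p=(np.atleast_2d(P)-T[:3,3])@T[:3,:3]
    return np.c_[c["cx"]-c["fx"]*p[:,0]/p[:,2], c["cy"]+c["fy"]*p[:,1]/p[:,2]]
def crop(c,x0,x1,y0,y1,k,f):
    cv2.imwrite(f,cv2.resize(c["image"][y0:y1,x0:x1],None,fx=k,fy=k,interpolation=cv2.INTER_CUBIC))
E
python3 - <<'E'
from h import *
t=capture("top"); s=capture("side")
crop(t,240,400,212,332,5,"pics/t1.png"); crop(s,195,390,225,375,4,"pics/s1.png")
hsv=cv2.cvtColor(t["image"],cv2.COLOR_BGR2HSV)
m=cv2.inRange(hsv,(80,100,60),(95,255,255)); m[:,:235]=0;m[:,405:]=0
m=cv2.morphologyEx(m,cv2.MORPH_OPEN,np.ones((3,3)))
h=cv2.convexHull(np.argwhere(m)[:,::-1].astype(np.int32))
a=cv2.approxPolyDP(h,6,True)[:,0]; print(a)
for u,v in a: print(ray(t,u,v,.042))
E
```

```text
[[393 229]
 [386 333]
 [245 322]
 [257 221]]
[ 0.67079378 -0.16945715  0.042     ]
[ 0.43514322 -0.14758596  0.042     ]
[0.46289107 0.16937519 0.042     ]
[0.6926933 0.1425789 0.042    ]
```

View pics/t1.png

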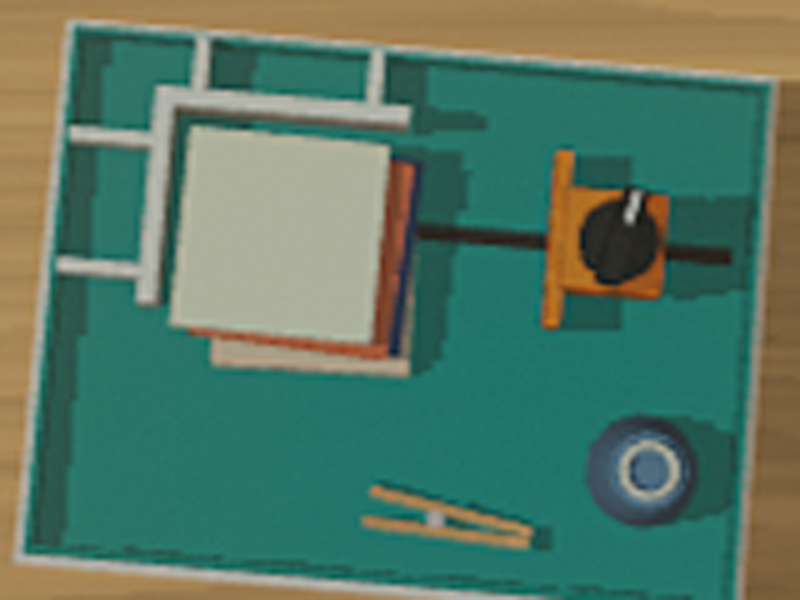

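View pics/s1.png

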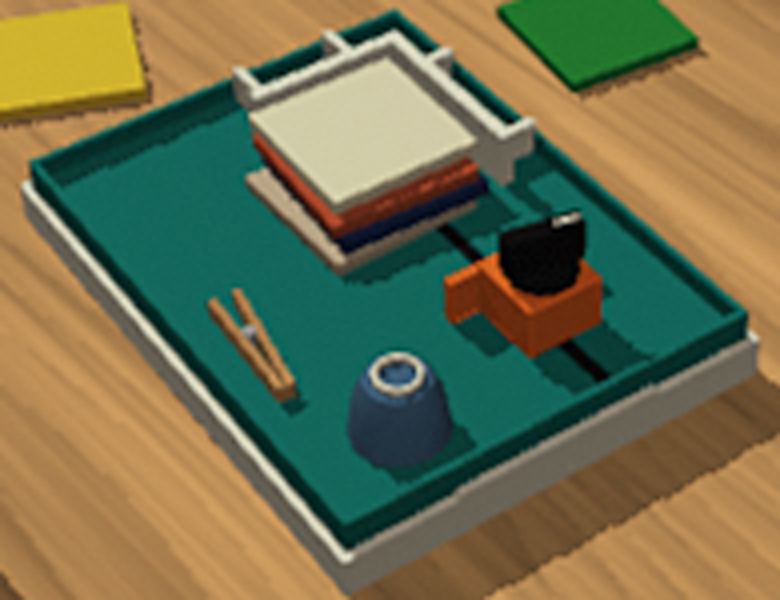

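```bash
cat > fit.py <<'E'
from h import *
from scipy.optimize import least_squares
t=capture("top"); s=capture("side")
A=lambda p:np.array([240+p[0]/5-.4,212+p[1]/5-.4]); B=lambda p:np.array([195+p[0]/4-.4,225+p[1]/4-.4])
obs=[(t,(85,110,64),A((177,107))),(t,(85,3,64),A((410,127))),(t,(-5,110,64),A((157,303))),(t,(93,3,64),A((412,105))),(t,(93,118,64),A((156,86))),(t,(-5,118,64),A((136,301))),
(s,(93,3,64),B((535,122))),(s,(93,118,64),B((398,31))),(s,(-5,118,64),B((235,70)))]
st=[(80,A((555,150))),(0,A((542,327)))]
def W(p,q):
    c,n=np.cos(p[2]),np.sin(p[2]); q=np.atleast_2d(q)/1000.
    return np.c_[p[0]+c*q[:,0]-n*q[:,1],p[1]+n*q[:,0]+c*q[:,1],q[:,2]]
def res(p): return np.concatenate([(proj(c,W(p,q))[0]-o) for c,q,o in obs]+[(proj(t,W(p,(x,-70+p[3]*1000,58)))[0]-o) for x,o in st])
r=least_squares(res,[.57,0,-.1,0],x_scale=[.01,.01,.1,.01]); p=r.x
print(p,np.degrees(p[2])); print(r.fun.reshape(-1,2).round(1).tolist())
def tray(u,v,z):
    w=ray(t,u,v,z/1000)[:2]-p[:2]; c,n=np.cos(p[2]),np.sin(p[2]); return np.array([c*w[0]+n*w[1],-n*w[0]+c*w[1]])*1000
if __name__=="__main__":
    for n,z,l in (("t4",62,[(190,126),(391,146),(375,346),(170,325)]),("t3",54,[(419,163),(388,358),(188,331)]),("t2",46,[(418,163),(400,356)]),("t1",38,[(411,373),(211,363)]),("knob",94,[(620,240)]),("white",94,[(641,190),(627,220)]),("cup",69,[(650,469)]),("pin",40,[(370,490),(362,521),(531,530),(529,547)])):
        print(n,[tray(*A(q),z).round(1).tolist() for q in l])
    for n,q in (("corner",(85,110,30)),("centre",(40,65,30)),("face",(40,-70,45)),("knob",(40,-100,84))): print(n,W(p,q).round(4))
E
python3 fit.py
```

```text
[ 0.56875943  0.00063403 -0.09970491  0.00576246] -5.712670700236086
[[-0.8, -1.2], [-0.2, -1.0], [-0.7, -0.7], [-0.3, -0.1], [0.2, -0.8], [-0.1, -0.6], [-5.6, 2.9], [-0.6, -0.1], [3.2, 5.5], [0.2, -0.5], [-0.1, -0.7]]
t4 [[74.6, 101.4], [73.6, 10.2], [-16.8, 9.3], [-15.7, 101.6]]
t3 [[67.9, -3.1], [-21.3, 3.1], [-17.2, 93.9]]
t2 [[68.8, -2.7], [-19.5, -2.3]]
t1 [[-26.4, -7.9], [-29.9, 83.1]]
knob [[37.4, -93.8]]
white [[60.2, -101.2], [46.4, -96.1]]
cup [[-60.5, -116.9]]
pin [[-80.7, 5.9], [-94.9, 8.3], [-92.1, -68.1], [-99.7, -67.8]]
corner [[0.6643 0.1016 0.03  ]]
centre [[0.615  0.0613 0.03  ]]
face [[ 0.6016 -0.073   0.045 ]]
knob [[ 0.5986 -0.1029  0.084 ]]
```

The close-ups give good top-view points: fence inner corner at (177,107) in the crop, stack edges, and stop plate at (555,150)-(542,327). Two of my side picks landed on the support ribs, so I'm dropping them and working out the first approach.

```bash
sed -i 's/^(s,(93,3,64).*$/(s,(93,118,64),B((398,31)))]/' fit.py
cat > go.py <<'E'
import sys
from h import *
def plan(P,x,y,z,yaw):
    s=sense(); c,n=np.cos(P[2]),np.sin(P[2]); x,y=x/1000,y/1000
    w=np.array([P[0]+c*x-n*y,P[1]+n*x+c*y,z/1000]); d=(w-s["tcp_pos"])/.025
    R=np.array(s["ee_rot"]); a=np.degrees(np.arctan2(R[1,0],R[0,0]))
    print("units",d.round(2),"turn",round(((np.degrees(P[2])+yaw-a+180)%360-180)/5,2),"t",s["time_s"])
def where(P):
    s=sense(); c,n=np.cos(P[2]),np.sin(P[2]); w=np.array(s["tcp_pos"])-[P[0],P[1],0]; R=np.array(s["ee_rot"])
    print("tray",np.round([1e3*(c*w[0]+n*w[1]),1e3*(-n*w[0]+c*w[1]),1e3*w[2]],1),"yaw",np.degrees(np.arctan2(R[1,0],R[0,0])-P[2]).round(1),"F",np.round(s["wrist_force"],1),"j",np.round(s["joints"],0),"t",s["time_s"])
E
python3 fit.py
python3 - <<'E'
from fit import p; from go import *
np.save("P.npy",p); plan(p,-52,48,110,0)
E
```

```text
[ 5.67368822e-01 -2.74826519e-04 -9.86238345e-02  6.76976507e-03] -5.6507294735590445
[[-0.5, -0.6], [0.2, -0.4], [-0.3, -0.1], [0.1, 0.5], [0.6, -0.2], [0.3, 0.0], [-0.9, 0.3], [0.1, 0.0], [-0.1, -0.1]]
t4 [[76.0, 102.3], [74.9, 11.1], [-15.5, 10.4], [-14.2, 102.7]]
t3 [[69.2, -2.1], [-20.0, 4.1], [-15.8, 94.9]]
t2 [[70.1, -1.7], [-18.2, -1.2]]
t1 [[-25.1, -6.9], [-28.6, 84.2]]
knob [[38.6, -92.8]]
white [[61.4, -100.2], [47.6, -95.1]]
cup [[-59.4, -115.8]]
pin [[-79.4, 7.0], [-93.6, 9.4], [-90.9, -66.9], [-98.5, -66.7]]
corner [[0.6628 0.1008 0.03  ]]
centre [[0.6136 0.0605 0.03  ]]
face [[ 0.6003 -0.0739  0.045 ]]
knob [[ 0.5973 -0.1037  0.084 ]]
[ 5.67368822e-01 -2.74826519e-04 -9.86238345e-02  6.76976507e-03] -5.6507294735590445
[[-0.5, -0.6], [0.2, -0.4], [-0.3, -0.1], [0.1, 0.5], [0.6, -0.2], [0.3, 0.0], [-0.9, 0.3], [0.1, 0.0], [-0.1, -0.1]]
units [ 10.33 -20.59  -4.5 ] turn 3.83 t 0.5
```

Emit:
{"method": "move_arm", "body": {
  "targets": "0.5 -1 0 0.4;0.5 -1 0 0.4;0.5 -1 0 0.4;0.5 -1 0 0.4;0.5 -1 0 0.4;0.5 -1 0 0.4;0.5 -1 0 0.4;0.5 -1 0 0.4;0.5 -1 0 0.4;0.5 -1 0 0.23",
  "gripper": 40
}}

```text
time_s: 1.33
tcp_pos: [0.3875, 0.3161, 0.2229]
ee_rot: [[0.995, -0.097, 0.0], [-0.097, -0.995, 0.0], [0.0, -0.001, -1.0]]
wrist_force: [0.6, -0.6, 0.1]
gripper_width: 0.464
gripper_force: 0.0
```

Emit:
{"method": "move_arm", "body": {
  "targets": "0.5 -1 -0.4 0;0.5 -1 -0.4 0;0.5 -1 -0.4 0;0.5 -1 -0.4 0;0.5 -1 -0.4 0;0.5 -1 -0.5 0;0.5 -1 -0.5 0;0.5 -1 -0.5 0;0.5 -1 -0.5 0;0.5 -1 -0.5 0"
}}

```text
time_s: 2.17
tcp_pos: [0.5127, 0.0661, 0.1098]
ee_rot: [[0.995, -0.098, 0.001], [-0.098, -0.995, 0.0], [0.001, -0.0, -1.0]]
wrist_force: [0.8, 0.7, 0.3]
gripper_width: 0.46
gripper_force: 0.0
```

```bash
python3 -c "
from go import *
P=np.load('P.npy');where(P);plan(P,-52,48,33,0)"
```

```text
tray [-60.9  60.7 109.8] yaw 0.0 F [0.8 0.7 0.3] j [ 25.  18. -24.   0. -48.  59.] t 2.1667
units [ 0.3  -0.54 -3.07] turn -0.0 t 2.1667
```

Emit:
{"method": "move_arm", "body": {
  "targets": "0.3 -0.5 -0.6 0;0 0 -0.7 0;0 0 -0.7 0;0 0 -0.5 0;0 0 -0.35 0;0 0 -0.2 0;0 0 0 0"
}}

```text
time_s: 2.75
tcp_pos: [0.5192, 0.0548, 0.033]
ee_rot: [[0.995, -0.098, -0.002], [-0.098, -0.995, -0.001], [-0.001, 0.001, -1.0]]
wrist_force: [-0.1, -0.3, -0.1]
gripper_width: 0.456
gripper_force: 0.0
```

```bash
python3 -c "
from go import *
P=np.load('P.npy');where(P);plan(P,-18,48,33,0)"
```

```text
tray [-53.4  50.   33. ] yaw 0.0 F [-0.1 -0.3 -0.1] j [ 24.  25. -27.  -0. -38.  61.] t 2.75
units [ 1.4  -0.22 -0.  ] turn -0.0 t 2.75
```

Emit:
{"method": "move_arm", "body": {
  "targets": "0.12 -0.02 0 0;0.12 -0.02 0 0;0.12 -0.01 0 0;0.12 -0.01 0 0;0.12 -0.01 0 0;0.12 -0.01 0 0;0.12 -0.01 0 0;0.12 -0.01 0 0;0.12 -0.01 0 0;0.12 -0.01 0 0"
}}

```text
time_s: 3.58
tcp_pos: [0.5471, 0.0509, 0.0334]
ee_rot: [[0.995, -0.1, -0.006], [-0.1, -0.995, -0.002], [-0.006, 0.002, -1.0]]
wrist_force: [-7.7, -0.1, 5.3]
gripper_width: 0.464
gripper_force: 3.9
```

Emit:
{"method": "move_arm", "body": {
  "targets": "0.08 -0.01 0 0;0.08 -0.01 0 0;0.06 -0.01 0 0;0.04 0 0 0;0 0 0 0"
}}

```text
time_s: 4.0
tcp_pos: [0.553, 0.05, 0.0332]
ee_rot: [[0.995, -0.1, -0.007], [-0.1, -0.995, -0.002], [-0.007, 0.003, -1.0]]
wrist_force: [-8.4, 0.5, 5.0]
gripper_width: 0.46
gripper_force: 4.2
```

```bash
python3 -c "
from go import *
P=np.load('P.npy');where(P)"
```

```text
tray [-19.3  48.6  33.2] yaw -0.1 F [-8.4  0.5  5. ] j [ 22.  28. -22.  -0. -41.  62.] t 4.0
```

Emit:
{"method": "move_arm", "body": {
  "targets": "0.05 -0.01 0 0;0.05 0 0 0;0.04 -0.01 0 0;0 0 0 0"
}}

```text
time_s: 4.33
tcp_pos: [0.5548, 0.0494, 0.033]
ee_rot: [[0.995, -0.1, -0.011], [-0.1, -0.995, -0.002], [-0.01, 0.004, -1.0]]
wrist_force: [-12.3, 1.4, 7.0]
gripper_width: 0.461
gripper_force: 5.9
```

Emit:
{"method": "move_arm", "body": {
  "targets": "0.04 0 0 0;0.04 0 0 0;0 0 0 0"
}}

```text
time_s: 4.58
tcp_pos: [0.5554, 0.0493, 0.0328]
ee_rot: [[0.995, -0.1, -0.014], [-0.1, -0.995, -0.003], [-0.013, 0.004, -1.0]]
wrist_force: [-14.3, 2.4, 9.0]
gripper_width: 0.461
gripper_force: 7.4
```

```bash
python3 -c "
from go import *
P=np.load('P.npy');where(P)"
```

```text
tray [-16.8  48.2  32.8] yaw -0.1 F [-14.3   2.4   9. ] j [ 22.  28. -21.  -0. -41.  63.] t 4.5833
```

Emit:
{"method": "move_arm", "body": {
  "targets": "-0.3 0.03 0 0;-0.4 0.04 0 0;0 0 0.6 0;0 0 0.8 -1;0 0 0.8 -1;0 0 0 -1;0 0 0 -1;0 0 0 -1;0 0 0 -1;0 0 0 -1"
}}

```text
time_s: 5.42
tcp_pos: [0.5451, 0.0526, 0.0893]
ee_rot: [[0.756, -0.654, 0.003], [-0.654, -0.756, 0.001], [0.002, -0.003, -1.0]]
wrist_force: [0.2, 0.1, -0.1]
gripper_width: 0.458
gripper_force: 0.0
```

```bash
python3 -c "
from go import *
P=np.load('P.npy');where(P);plan(P,40,-31,90,-90)
t=capture('top');crop(t,240,400,212,332,5,'pics/t2.png')"
```

```text
tray [-27.4  50.4  89.3] yaw -35.2 F [ 0.2  0.1 -0.1] j [ 22.  22. -21.   0. -47.  27.] t 5.4167
units [ 2.36 -3.51  0.03] turn -10.95 t 5.4167
```

View pics/t2.png

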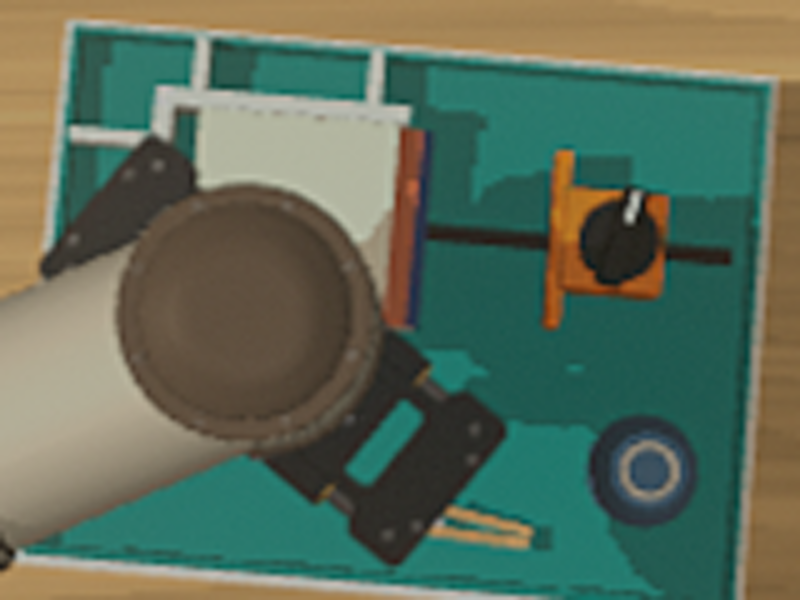

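The crop shows the top tiles flush against the far fence along (200,110)-(400,120), and the -y edges at about (430,130). Next is the +y push.

Emit:
{"method": "move_arm", "body": {
  "targets": "0.2 -0.4 0 -1;0.2 -0.4 0 -1;0.2 -0.3 0 -1;0.2 -0.3 0 -1;0.2 -0.3 0 -1;0.2 -0.3 0 -1;0.2 -0.3 0 -1;0.2 -0.3 0 -1;0.2 -0.3 0 -1;0.26 -0.3 0 -1"
}}

```text
time_s: 6.3
tcp_pos: [0.5964, -0.028, 0.089]
ee_rot: [[-0.014, -1.0, 0.002], [-1.0, 0.014, 0.0], [-0.0, -0.002, -1.0]]
wrist_force: [0.0, 0.1, -0.8]
gripper_width: 0.461
gripper_force: 0.0
```

Emit:
{"method": "move_arm", "body": {
  "targets": "0.3 -0.3 0 -0.95;0 0 -0.5 0;0 0 -0.6 0;0 0 -0.6 0;0 0 -0.3 0;0 0 -0.2 0;0 0 -0.1 0"
}}

```text
time_s: 6.88
tcp_pos: [0.6033, -0.0351, 0.0308]
ee_rot: [[-0.093, -0.996, 0.0], [-0.996, 0.093, -0.0], [0.0, -0.0, -1.0]]
wrist_force: [0.0, 0.5, -0.2]
gripper_width: 0.456
gripper_force: 0.0
```

```bash
python3 -c "
from go import *
P=np.load('P.npy');where(P);plan(P,40,8,33,-90)"
```

```text
tray [ 39.2 -31.2  30.8] yaw -89.7 F [ 0.   0.5 -0.2] j [ 12.  31. -15.   0. -43. -17.] t 6.8833
units [0.19 1.56 0.09] turn -0.06 t 6.8833
```

Emit:
{"method": "move_arm", "body": {
  "targets": "0 0 0.09 -0.06;0.01 0.13 0 0;0.01 0.13 0 0;0.01 0.13 0 0;0.01 0.13 0 0;0.01 0.13 0 0;0.02 0.13 0 0;0.02 0.13 0 0;0.01 0.13 0 0;0.01 0.13 0 0"
}}

```text
time_s: 7.72
tcp_pos: [0.6057, -0.0065, 0.034]
ee_rot: [[-0.099, -0.995, -0.001], [-0.995, 0.099, -0.001], [0.001, 0.0, -1.0]]
wrist_force: [-0.2, -6.3, 4.1]
gripper_width: 0.458
gripper_force: 2.9
```

Emit:
{"method": "move_arm", "body": {
  "targets": "0.01 0.1 0 0;0.01 0.1 0 0;0.01 0.06 0 0;0 0.06 0 0;0 0 0 0"
}}

```text
time_s: 8.13
tcp_pos: [0.6065, 0.0015, 0.034]
ee_rot: [[-0.099, -0.995, -0.0], [-0.995, 0.099, -0.001], [0.001, 0.0, -1.0]]
wrist_force: [-0.7, -5.4, 3.1]
gripper_width: 0.46
gripper_force: 2.6
```

```bash
python3 -c "
from go import *
P=np.load('P.npy');where(P)"
```

```text
tray [38.8  5.7 34. ] yaw -90.0 F [-0.7 -5.4  3.1] j [ 15.  31. -15.   0. -44. -21.] t 8.1333
```

Emit:
{"method": "move_arm", "body": {
  "targets": "0 0.05 0 0;0.01 0.05 0 0;0 0.04 0 0;0 0 0 0"
}}

```text
time_s: 8.47
tcp_pos: [0.6068, 0.0049, 0.034]
ee_rot: [[-0.099, -0.995, -0.0], [-0.995, 0.099, -0.001], [0.001, 0.0, -1.0]]
wrist_force: [0.1, -5.9, 2.6]
gripper_width: 0.461
gripper_force: 2.8
```

Emit:
{"method": "move_arm", "body": {
  "targets": "0 0.04 0 0;0.01 0.04 0 0;0 0 0 0"
}}

```text
time_s: 8.72
tcp_pos: [0.6067, 0.0052, 0.034]
ee_rot: [[-0.099, -0.995, -0.002], [-0.995, 0.099, -0.003], [0.003, 0.001, -1.0]]
wrist_force: [-0.3, -12.1, 2.8]
gripper_width: 0.457
gripper_force: 5.7
```

```bash
python3 -c "
from go import *
P=np.load('P.npy');where(P)"
```

```text
tray [38.6  9.4 34. ] yaw -90.0 F [ -0.3 -12.1   2.8] j [ 16.  31. -15.   0. -44. -22.] t 8.7167
```

The force jump marks contact with the side fence. I'll back off, tap once more from the x side, then check.

Emit:
{"method": "move_arm", "body": {
  "targets": "-0.03 -0.3 0 0;-0.04 -0.4 0 0;0 0 0.8 0;0 0 0.8 0;0 0 0.8 1;-0.3 0.3 0 1;-0.3 0.3 0 1;-0.3 0.4 0 1;-0.3 0.4 0 1;-0.3 0.4 0 1"
}}

```text
time_s: 9.55
tcp_pos: [0.5675, 0.0358, 0.0934]
ee_rot: [[0.415, -0.91, 0.0], [-0.91, -0.415, 0.001], [-0.001, -0.001, -1.0]]
wrist_force: [-0.3, 0.8, 0.7]
gripper_width: 0.461
gripper_force: 0.0
```

Emit:
{"method": "move_arm", "body": {
  "targets": "-0.3 0.3 0 1;-0.3 0.3 0 1;-0.3 0.3 0 1;-0.3 0.3 0 1;-0.3 0.3 0 1;-0.2 0 0 1;-0.1 0 0 1;0 0 0 1;0 0 0 1;0 0 0 1"
}}

```text
time_s: 10.38
tcp_pos: [0.5228, 0.073, 0.0934]
ee_rot: [[0.964, -0.266, 0.0], [-0.266, -0.964, 0.001], [0.0, -0.001, -1.0]]
wrist_force: [0.2, -0.0, -0.3]
gripper_width: 0.46
gripper_force: 0.0
```

```bash
python3 -c "
from go import *
P=np.load('P.npy');where(P);plan(P,-32,65,33,0)"
```

```text
tray [-51.6  68.5  93.4] yaw -9.8 F [ 0.2 -0.  -0.3] j [ 26.  20. -23.  -0. -47.  49.] t 10.3833
units [ 0.77 -0.22 -2.42] turn 1.96 t 10.3833
```

Emit:
{"method": "move_arm", "body": {
  "targets": "0.4 -0.1 0 1;0.37 -0.12 -0.4 0.96;0 0 -0.8 0;0 0 -0.7 0;0 0 -0.3 0;0 0 -0.2 0;0.2 -0.02 0 0;0.15 -0.02 0 0;0.1 -0.01 0 0;0.08 -0.01 0 0"
}}

```text
time_s: 11.22
tcp_pos: [0.5566, 0.0659, 0.0345]
ee_rot: [[0.995, -0.103, 0.002], [-0.103, -0.995, 0.001], [0.002, -0.001, -1.0]]
wrist_force: [-0.4, 0.3, -0.5]
gripper_width: 0.462
gripper_force: 0.1
```

Emit:
{"method": "move_arm", "body": {
  "targets": "0.05 0 0 0;0.05 -0.01 0 0;0.04 0 0 0;0.04 0 0 0;0 0 0 0"
}}

```text
time_s: 11.63
tcp_pos: [0.5569, 0.0649, 0.0333]
ee_rot: [[0.995, -0.103, -0.006], [-0.103, -0.995, -0.001], [-0.006, 0.002, -1.0]]
wrist_force: [-7.1, 1.8, 4.3]
gripper_width: 0.459
gripper_force: 3.6
```

```bash
python3 -c "
from go import *
P=np.load('P.npy');where(P)"
```

```text
tray [-16.9  63.8  33.3] yaw -0.3 F [-7.1  1.8  4.3] j [ 23.  28. -21.  -0. -41.  61.] t 11.6333
```

Emit:
{"method": "move_arm", "body": {
  "targets": "0.04 0 0 0;0.04 0 0 0;0.03 0 0 0;0 0 0 0;-0.3 0.03 0 0;-0.4 0.04 0 0;0 0 0.8 0;0 0 0.8 0;0 0 0.8 0;0 0 0.8 0"
}}

```text
time_s: 12.47
tcp_pos: [0.5451, 0.0672, 0.1147]
ee_rot: [[0.995, -0.103, 0.001], [-0.103, -0.995, 0.0], [0.001, -0.0, -1.0]]
wrist_force: [0.8, 0.4, 0.2]
gripper_width: 0.458
gripper_force: 0.0
```

```bash
python3 -c "
from go import *
P=np.load('P.npy');where(P);plan(P,40,-145,120,0)"
```

```text
tray [-28.8  64.9 114.7] yaw -0.2 F [0.8 0.4 0.2] j [ 24.  21. -19.   0. -50.  60.] t 12.4667
units [ 1.91 -8.63  0.21] turn 0.05 t 12.4667
```

Emit:
{"method": "move_arm", "body": {
  "targets": "0.2 -0.9 0.2 0.05;0.2 -0.9 0.1 0;0.2 -0.9 0 0;0.2 -0.9 0 0;0.2 -0.9 0 0;0.2 -0.9 0 0;0.2 -0.9 0 0;0.2 -0.9 0 0;0.2 -0.9 0 0;0.1 -0.5 0 0",
  "gripper": 0
}}

```text
time_s: 13.3
tcp_pos: [0.593, -0.1499, 0.1212]
ee_rot: [[0.995, -0.1, 0.002], [-0.1, -0.995, -0.0], [0.002, 0.0, -1.0]]
wrist_force: [-0.3, 0.8, 0.5]
gripper_width: 0.003
gripper_force: 0.0
```

```bash
python3 -c "
from go import *
P=np.load('P.npy');where(P);plan(P,40,-145,48,0)
t=capture('top');s=capture('side')
a=cv2.resize(t['image'][212:332,240:400],(560,420),interpolation=cv2.INTER_CUBIC)
crop(s,195,390,225,375,4,'pics/s2.png')
crop(t,255,335,220,280,10,'pics/t3.png')"
```

```text
tray [  40.3 -146.4  121.2] yaw -0.1 F [-0.3  0.8  0.5] j [  1.  26.  -9.   0. -55.  83.] t 13.3
units [-0.01  0.06 -2.93] turn 0.02 t 13.3
```

View pics/t3.png

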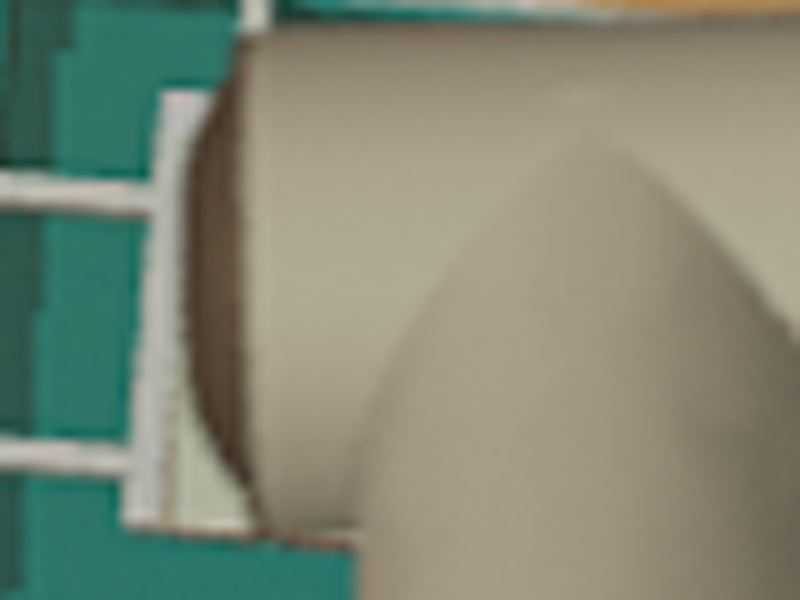

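View pics/s2.png

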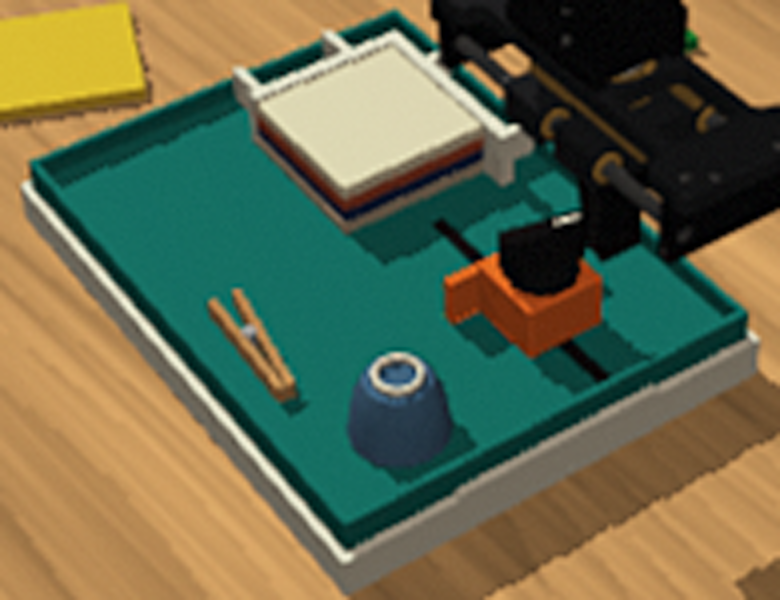

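The side crop shows all four tiles stacked square at about (370,130), with only a faint sliver at the lower corner (350,225). I'll tap y once more, a little firmer, to be sure.

Emit:
{"method": "move_arm", "body": {
  "targets": "0.03 0.3 0 -1;0.03 0.3 0 -1;0.03 0.3 0 -1;0.03 0.3 0 -1;0.03 0.3 0 -1;0.03 0.3 0 -1;0.03 0.3 0 -1;0.03 0.3 0 -1;0.03 0.3 0 -1;0.03 0.3 0 -1",
  "gripper": 40
}}

```text
time_s: 14.23
tcp_pos: [0.5998, -0.0713, 0.1212]
ee_rot: [[0.562, -0.827, 0.0], [-0.827, -0.562, 0.0], [0.0, -0.001, -1.0]]
wrist_force: [0.3, -0.2, 0.0]
gripper_width: 0.456
gripper_force: 0.0
```

Emit:
{"method": "move_arm", "body": {
  "targets": "0.03 0.3 0 -1;0.03 0.3 0 -1;0.03 0.3 0 -1;0.03 0.3 0 -1;0.03 0.3 0 -1;0.03 0.3 0 -1;0.03 0.3 0 -1;0.02 0.1 0 -1;0 0 0 0;0 0 0 0"
}}

```text
time_s: 15.07
tcp_pos: [0.6055, -0.0169, 0.1211]
ee_rot: [[-0.095, -0.995, 0.0], [-0.995, 0.095, 0.0], [-0.0, -0.0, -1.0]]
wrist_force: [-0.0, 1.0, -0.8]
gripper_width: 0.46
gripper_force: 0.0
```

```bash
python3 -c "
from go import *
P=np.load('P.npy');where(P);plan(P,40,-12,32,-90)"
```

```text
tray [ 39.6 -12.8 121.1] yaw -89.8 F [-0.   1.  -0.8] j [ 14.  25. -10.  -0. -55. -19.] t 15.0667
units [ 0.02  0.03 -3.57] turn -0.04 t 15.0667
```

Emit:
{"method": "move_arm", "body": {
  "targets": "0.02 0 -0.9 -0.04;0 0 -0.9 0;0 0 -0.8 0;0 0 -0.5 0;0 0 -0.3 0;0 0 -0.15 0;0.02 0.2 0 0;0.02 0.2 0 0;0.02 0.2 0 0;0.01 0.12 0 0"
}}

```text
time_s: 15.9
tcp_pos: [0.609, 0.0012, 0.0334]
ee_rot: [[-0.101, -0.995, 0.002], [-0.995, 0.101, 0.001], [-0.001, -0.002, -1.0]]
wrist_force: [0.1, 0.7, 0.1]
gripper_width: 0.456
gripper_force: 0.0
```

Emit:
{"method": "move_arm", "body": {
  "targets": "0.01 0.08 0 0;0.01 0.06 0 0;0 0.05 0 0;0 0.05 0 0;0 0 0 0"
}}

```text
time_s: 16.32
tcp_pos: [0.6087, 0.0049, 0.0327]
ee_rot: [[-0.101, -0.995, -0.0], [-0.995, 0.101, -0.002], [0.002, -0.0, -1.0]]
wrist_force: [1.0, -5.0, 0.4]
gripper_width: 0.462
gripper_force: 2.4
```

```bash
python3 -c "
from go import *
P=np.load('P.npy');where(P)"
```

```text
tray [40.7  9.2 32.7] yaw -90.2 F [ 1.  -5.   0.4] j [ 16.  31. -15.   0. -44. -22.] t 16.3167
```

Contact is back at the same place (9.2). I'll press gently up to about 15 N, then release.

Emit:
{"method": "move_arm", "body": {
  "targets": "0 0.05 0 0;0 0.05 0 0;0 0.04 0 0;0 0 0 0;0 0 0 0"
}}

```text
time_s: 16.73
tcp_pos: [0.6087, 0.0051, 0.0328]
ee_rot: [[-0.101, -0.995, -0.001], [-0.995, 0.101, -0.005], [0.005, 0.001, -1.0]]
wrist_force: [1.9, -16.5, 0.0]
gripper_width: 0.459
gripper_force: 7.9
```

```bash
python3 -c "
from go import *
P=np.load('P.npy');where(P)"
```

```text
tray [40.6  9.4 32.8] yaw -90.2 F [  1.9 -16.5   0. ] j [ 16.  31. -15.   0. -44. -22.] t 16.7333
```

Emit:
{"method": "move_arm", "body": {
  "targets": "-0.03 -0.4 0 0;-0.04 -0.4 0 0;0 0 0.8 0;0 0 0.8 0;0 0 0.8 1;-0.3 0.3 0 1;-0.3 0.3 0 1;-0.3 0.3 0 1;-0.3 0.4 0 1;-0.3 0.4 0 1"
}}

```text
time_s: 17.57
tcp_pos: [0.5687, 0.0324, 0.0923]
ee_rot: [[0.412, -0.911, -0.0], [-0.911, -0.412, 0.001], [-0.001, -0.0, -1.0]]
wrist_force: [-0.7, 1.2, -0.0]
gripper_width: 0.462
gripper_force: 0.0
```

Emit:
{"method": "move_arm", "body": {
  "targets": "-0.3 0.3 0 1;-0.3 0.3 0 1;-0.3 0.3 0 1;-0.3 0.3 0 1;-0.3 0.3 0 1;0 0 0 1;0 0 0 1;0 0 0 1;0 0 0 1;0 0 0 1"
}}

```text
time_s: 18.4
tcp_pos: [0.5316, 0.0697, 0.0923]
ee_rot: [[0.963, -0.269, -0.0], [-0.269, -0.963, 0.001], [-0.0, -0.001, -1.0]]
wrist_force: [0.0, 0.3, 0.1]
gripper_width: 0.461
gripper_force: 0.0
```

```bash
python3 -c "
from go import *
P=np.load('P.npy');where(P);plan(P,-32,65,32,0)"
```

```text
tray [-42.5  66.1  92.3] yaw -10.0 F [0.  0.3 0.1] j [ 25.  21. -22.  -0. -47.  50.] t 18.4
units [ 0.41 -0.09 -2.41] turn 1.99 t 18.4
```

Emit:
{"method": "move_arm", "body": {
  "targets": "0.2 -0.04 0 1;0.2 -0.04 -0.4 1;0 0 -0.8 0;0 0 -0.7 0;0 0 -0.3 0;0 0 -0.2 0;0.2 -0.02 0 0;0.15 -0.02 0 0;0.1 -0.01 0 0;0.1 -0.01 0 0"
}}

```text
time_s: 19.23
tcp_pos: [0.5568, 0.0663, 0.0333]
ee_rot: [[0.995, -0.102, 0.002], [-0.102, -0.995, 0.001], [0.002, -0.001, -1.0]]
wrist_force: [-0.3, -0.5, -1.0]
gripper_width: 0.462
gripper_force: 0.0
```

Emit:
{"method": "move_arm", "body": {
  "targets": "0.05 0 0 0;0.05 -0.01 0 0;0.04 0 0 0;0.04 0 0 0;0 0 0 0"
}}

```text
time_s: 19.65
tcp_pos: [0.5569, 0.0654, 0.0319]
ee_rot: [[0.995, -0.102, -0.007], [-0.102, -0.995, -0.001], [-0.006, 0.002, -1.0]]
wrist_force: [-8.3, 2.1, 5.1]
gripper_width: 0.461
gripper_force: 3.7
```

Emit:
{"method": "move_arm", "body": {
  "targets": "0.05 0 0 0;0.05 -0.01 0 0;0.04 0 0 0;0 0 0 0;0 0 0 0"
}}

```text
time_s: 20.07
tcp_pos: [0.5569, 0.065, 0.0315]
ee_rot: [[0.995, -0.102, -0.013], [-0.102, -0.995, -0.002], [-0.013, 0.004, -1.0]]
wrist_force: [-15.1, 6.0, 8.7]
gripper_width: 0.458
gripper_force: 7.6
```

```bash
python3 -c "
from go import *
P=np.load('P.npy');where(P)"
```

```text
tray [-16.8  63.9  31.5] yaw -0.2 F [-15.1   6.    8.7] j [ 23.  28. -21.  -0. -41.  61.] t 20.0667
```

Rigid at the same spot, so the stack is flush in x as well. Next I go behind the stop.

Emit:
{"method": "move_arm", "body": {
  "targets": "-0.4 0.04 0 0;-0.4 0.04 0 0;0 0 0.9 0;0 0 0.9 0;0 0 0.9 0;0 0 0.9 0;0.2 -0.9 0 0;0.2 -0.9 0 0;0.2 -0.9 0 0;0.2 -0.9 0 0"
}}

```text
time_s: 20.9
tcp_pos: [0.564, -0.0232, 0.1229]
ee_rot: [[0.995, -0.101, 0.002], [-0.101, -0.995, 0.0], [0.002, -0.001, -1.0]]
wrist_force: [0.1, -0.4, 0.5]
gripper_width: 0.46
gripper_force: 0.0
```

Emit:
{"method": "move_arm", "body": {
  "targets": "0.2 -0.9 0 0;0.2 -0.9 0 0;0.2 -0.9 0 0;0.2 -0.9 0 0;0.2 -0.9 0 0;0.1 -0.3 0 0;0 0 0 0",
  "gripper": 0
}}

```text
time_s: 21.48
tcp_pos: [0.5915, -0.144, 0.1223]
ee_rot: [[0.995, -0.105, 0.001], [-0.105, -0.995, -0.0], [0.001, 0.0, -1.0]]
wrist_force: [0.0, 1.2, -0.1]
gripper_width: 0.042
gripper_force: 0.0
```

```bash
python3 -c "
from go import *
P=np.load('P.npy');where(P);plan(P,40,-146,50,0)"
```

```text
tray [  38.1 -140.7  122.3] yaw -0.4 F [ 0.   1.2 -0.1] j [  2.  25. -10.   0. -55.  82.] t 21.4833
units [ 0.05 -0.22 -2.89] turn 0.07 t 21.4833
```

Emit:
{"method": "move_arm", "body": {
  "targets": "0.05 -0.22 -0.4 0.07;0 0 -0.8 0;0 0 -0.8 0;0 0 -0.5 0;0 0 -0.3 0;0 0 -0.1 0;0.02 0.2 0 0;0.02 0.2 0 0;0.02 0.2 0 0;0.02 0.2 0 0"
}}

```text
time_s: 22.32
tcp_pos: [0.5951, -0.1272, 0.0508]
ee_rot: [[0.995, -0.095, 0.002], [-0.095, -0.995, -0.0], [0.002, -0.0, -1.0]]
wrist_force: [-0.3, -2.8, 1.2]
gripper_width: 0.006
gripper_force: 1.3
```

Emit:
{"method": "move_arm", "body": {
  "targets": "0.03 0.3 0 0;0.03 0.3 0 0;0.03 0.3 0 0;0.03 0.3 0 0;0.03 0.3 0 0;0.02 0.2 0 0;0.02 0.2 0 0;0 0 0 0"
}}

```text
time_s: 22.98
tcp_pos: [0.599, -0.0791, 0.0495]
ee_rot: [[0.995, -0.095, -0.0], [-0.095, -0.995, 0.001], [-0.0, -0.001, -1.0]]
wrist_force: [-0.5, 0.2, 0.1]
gripper_width: 0.009
gripper_force: 0.0
```

```bash
python3 -c "
from go import *
P=np.load('P.npy');where(P);plan(P,40,-55,50,0)"
```

```text
tray [ 39.3 -75.3  49.5] yaw 0.2 F [-0.5  0.2  0.1] j [  8.  30. -14.  -0. -46.  77.] t 22.9833
units [0.11 0.81 0.02] turn -0.04 t 22.9833
```

Emit:
{"method": "move_arm", "body": {
  "targets": "0.02 0.15 0 0;0.02 0.15 0 0;0.02 0.15 0 0;0.02 0.15 0 0;0.02 0.1 0 0;0.01 0.08 0 0;0 0.06 0 0;0 0.05 0 0;0 0.05 0 0;0 0 0 0"
}}

```text
time_s: 23.82
tcp_pos: [0.6017, -0.0567, 0.0495]
ee_rot: [[0.995, -0.096, -0.0], [-0.096, -0.995, 0.0], [-0.0, -0.0, -1.0]]
wrist_force: [-1.7, -3.0, -1.2]
gripper_width: 0.005
gripper_force: 0.9
```

```bash
python3 -c "
from go import *
P=np.load('P.npy');where(P)"
```

```text
tray [ 39.7 -52.8  49.5] yaw 0.2 F [-1.7 -3.  -1.2] j [ 10.  30. -14.  -0. -46.  75.] t 23.8167
```

Emit:
{"method": "move_arm", "body": {
  "targets": "0.01 0.06 0 0;0.01 0.06 0 0;0 0.05 0 0;0.01 0.05 0 0;0 0 0 0"
}}

```text
time_s: 24.23
tcp_pos: [0.6028, -0.0511, 0.0498]
ee_rot: [[0.995, -0.096, 0.0], [-0.096, -0.995, 0.0], [0.0, -0.0, -1.0]]
wrist_force: [-1.2, -2.2, -0.6]
gripper_width: 0.006
gripper_force: 1.0
```

Emit:
{"method": "move_arm", "body": {
  "targets": "0 0.05 0 0;0.01 0.05 0 0;0 0.05 0 0;0 0 0 0"
}}

```text
time_s: 24.57
tcp_pos: [0.6032, -0.0473, 0.0499]
ee_rot: [[0.995, -0.096, 0.001], [-0.096, -0.995, 0.0], [0.001, -0.0, -1.0]]
wrist_force: [-1.1, -1.0, -1.0]
gripper_width: 0.005
gripper_force: 0.8
```

```bash
python3 -c "
from go import *
P=np.load('P.npy');where(P)"
```

```text
tray [ 40.3 -43.3  49.9] yaw 0.2 F [-1.1 -1.  -1. ] j [ 11.  30. -14.  -0. -46.  74.] t 24.5667
```

Emit:
{"method": "move_arm", "body": {
  "targets": "0 0.05 0 0;0.01 0.05 0 0;0 0.04 0 0;0 0 0 0"
}}

```text
time_s: 24.9
tcp_pos: [0.6035, -0.0441, 0.0499]
ee_rot: [[0.995, -0.096, 0.001], [-0.096, -0.995, -0.0], [0.001, 0.0, -1.0]]
wrist_force: [-0.8, -2.5, -1.5]
gripper_width: 0.004
gripper_force: 1.4
```

Emit:
{"method": "move_arm", "body": {
  "targets": "0 0.04 0 0;0.01 0.04 0 0;0 0.04 0 0;0 0 0 0"
}}

```text
time_s: 25.23
tcp_pos: [0.6035, -0.0436, 0.05]
ee_rot: [[0.995, -0.096, -0.0], [-0.096, -0.995, -0.003], [-0.0, 0.003, -1.0]]
wrist_force: [0.3, -11.7, -2.0]
gripper_width: 0.005
gripper_force: 5.8
```

```bash
python3 -c "
from go import *
P=np.load('P.npy');where(P)
t=capture('top');s=capture('side')
crop(s,235,365,225,325,6,'pics/s4.png')"
```

```text
tray [ 40.2 -39.5  50. ] yaw 0.2 F [  0.3 -11.7  -2. ] j [ 11.  30. -14.   0. -46.  73.] t 25.2333
```

View pics/s4.png

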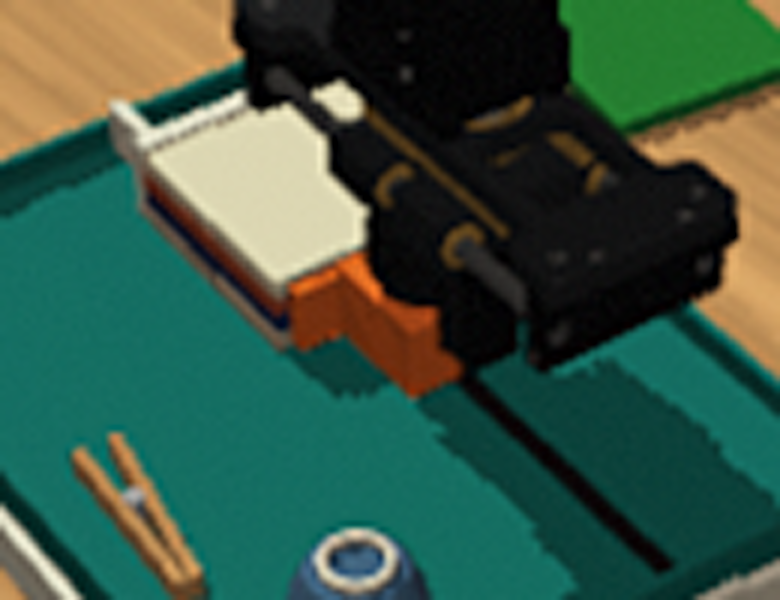

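The stop plate is now against the stack, with contact at (290,300)-(360,260) and 11.7 N felt. Next is gripping the knob.

Emit:
{"method": "move_arm", "body": {
  "targets": "-0.03 -0.3 0 0;-0.02 -0.2 0 0;0 0 0.8 0;0 0 0.8 0;0 0 0.8 0;0 0 0.5 0"
}}

```text
time_s: 25.83
tcp_pos: [0.6037, -0.053, 0.1251]
ee_rot: [[0.995, -0.095, 0.005], [-0.095, -0.995, 0.001], [0.005, -0.002, -1.0]]
wrist_force: [0.4, 0.5, -0.4]
gripper_width: 0.002
gripper_force: 0.0
```

```bash
python3 -c "
from go import *
P=np.load('P.npy');where(P);plan(P,40,-10,68,0)
t=capture('top');crop(t,255,335,220,280,10,'pics/t5.png')"
```

```text
tray [ 41.3 -48.9 125.1] yaw 0.2 F [ 0.4  0.5 -0.4] j [ 10.  25. -10.  -0. -55.  74.] t 25.8333
units [ 0.1   1.55 -2.28] turn -0.04 t 25.8333
```

Emit:
{"method": "move_arm", "body": {
  "targets": "0 0.5 0 -0.04;0 0.5 0 0;0.05 0.35 0 0;0.02 0.2 0 0;0 0 0 0;0 0 -0.6 0;0 0 -0.7 0;0 0 -0.6 0;0 0 -0.3 0;0 0 -0.08 0",
  "gripper": 40
}}

```text
time_s: 26.72
tcp_pos: [0.6033, -0.0149, 0.0644]
ee_rot: [[0.995, -0.099, -0.002], [-0.099, -0.995, -0.001], [-0.002, 0.001, -1.0]]
wrist_force: [-2.6, 1.0, 6.9]
gripper_width: 0.457
gripper_force: 3.7
```

```bash
python3 -c "
from go import *
P=np.load('P.npy');where(P);plan(P,40,-10,68,0)"
```

```text
tray [ 37.2 -11.   64.4] yaw -0.0 F [-2.6  1.   6.9] j [ 14.  29. -14.   0. -48.  70.] t 26.7167
units [0.11 0.03 0.14] turn 0.0 t 26.7167
```

Emit:
{"method": "move_arm", "body": {
  "targets": "0.1 0.02 0.16 0;0 0 0.1 0;0 0 0 0"
}}

```text
time_s: 26.97
tcp_pos: [0.6073, -0.0143, 0.0729]
ee_rot: [[0.995, -0.099, 0.002], [-0.099, -0.995, 0.0], [0.002, -0.0, -1.0]]
wrist_force: [0.4, -0.4, 0.0]
gripper_width: 0.46
gripper_force: 0.0
```

```bash
python3 -c "
from go import *
P=np.load('P.npy');where(P);plan(P,40,-10,68,0)"
```

```text
tray [ 41.1 -10.   72.9] yaw -0.0 F [ 0.4 -0.4  0. ] j [ 14.  28. -13.   0. -49.  70.] t 26.9667
units [-0.05  0.01 -0.2 ] turn 0.01 t 26.9667
```

Emit:
{"method": "move_arm", "body": {
  "targets": "-0.05 0 -0.15 0;0 0 0 0;0 0 0 0;0 0 0 0;0 0 0 0;0 0 0 0",
  "gripper": 0
}}

```text
time_s: 27.47
tcp_pos: [0.6059, -0.0142, 0.0687]
ee_rot: [[0.995, -0.099, 0.002], [-0.099, -0.995, 0.0], [0.002, -0.0, -1.0]]
wrist_force: [2.2, 0.9, 4.5]
gripper_width: 0.394
gripper_force: 30.0
```

```bash
python3 -c "
from go import *
P=np.load('P.npy');where(P)"
```

```text
tray [ 39.8 -10.1  68.7] yaw -0.0 F [2.2 0.9 4.5] j [ 14.  29. -13.   0. -48.  70.] t 27.4667
```

A 34 mm opening means the tips caught the knob's round base below the bar (12 mm), so I'll release, go higher and grip again.

Emit:
{"method": "move_arm", "body": {
  "targets": "0 0 0 0;0 0 0 0;0 0 0.2 0;0 0 0.12 0;0 0 0 0",
  "gripper": 44
}}

```text
time_s: 27.88
tcp_pos: [0.6048, -0.0145, 0.0763]
ee_rot: [[0.995, -0.099, -0.001], [-0.099, -0.995, -0.0], [-0.001, 0.0, -1.0]]
wrist_force: [0.7, -0.2, 0.4]
gripper_width: 0.501
gripper_force: 0.0
```

Emit:
{"method": "move_arm", "body": {
  "targets": "0 0 0 0;0 0 0 0;0 0 0 0;0 0 0 0;0 0 0 0;0 0 0 0",
  "gripper": 0
}}

```text
time_s: 28.38
tcp_pos: [0.6052, -0.0144, 0.076]
ee_rot: [[0.995, -0.099, 0.0], [-0.099, -0.995, -0.0], [0.0, 0.0, -1.0]]
wrist_force: [1.0, -2.0, 0.0]
gripper_width: 0.139
gripper_force: 19.0
```

```bash
python3 -c "
from go import *
P=np.load('P.npy');where(P)"
```

```text
tray [ 39.  -10.3  76. ] yaw -0.1 F [ 1. -2.  0.] j [ 14.  28. -13.   0. -49.  70.] t 28.3833
```

It now holds the bar at 12 mm. I'll nudge +y to be sure the stop is seated before turning.

Emit:
{"method": "move_arm", "body": {
  "targets": "0 0.04 0 0;0.01 0.04 0 0;0 0.04 0 0;0 0 0 0"
}}

```text
time_s: 28.72
tcp_pos: [0.6053, -0.0134, 0.076]
ee_rot: [[0.995, -0.099, -0.001], [-0.099, -0.995, -0.003], [-0.001, 0.003, -1.0]]
wrist_force: [0.6, -7.9, -1.6]
gripper_width: 0.139
gripper_force: 29.7
```

```bash
python3 -c "
from go import *
P=np.load('P.npy');where(P)"
```

```text
tray [39.  -9.3 76. ] yaw -0.0 F [ 0.6 -7.9 -1.6] j [ 14.  28. -13.   0. -49.  70.] t 28.7167
```

Emit:
{"method": "move_arm", "body": {
  "targets": "0 0 0 -0.8;0 0 0 -0.8;0 0 0 -0.8;0 0 0 -0.8;0 0 0 -0.8;0 0 0 -0.8;0 0 0 -0.8;0 0 0 -0.8;0 0 0 -0.8;0 0 0 -0.8"
}}

```text
time_s: 29.55
tcp_pos: [0.6056, -0.0129, 0.076]
ee_rot: [[0.696, -0.718, -0.0], [-0.718, -0.696, -0.002], [0.001, 0.001, -1.0]]
wrist_force: [2.0, -5.7, -2.0]
gripper_width: 0.135
gripper_force: 29.8
```

Emit:
{"method": "move_arm", "body": {
  "targets": "0 0 0 -0.8;0 0 0 -0.8;0 0 0 -0.8;0 0 0 -0.8;0 0 0 -0.8;0 0 0 -0.8;0 0 0 -0.8;0 0 0 -0.8;0 0 0 -0.8;0 0 0 0"
}}

```text
time_s: 30.38
tcp_pos: [0.6061, -0.0126, 0.0761]
ee_rot: [[0.142, -0.99, 0.001], [-0.99, -0.142, -0.002], [0.002, -0.001, -1.0]]
wrist_force: [2.6, -5.7, -2.4]
gripper_width: 0.135
gripper_force: 29.8
```

```bash
python3 -c "
from go import *
P=np.load('P.npy');where(P);print(sense()['moment'],sense()['gripper_width'])"
```

```text
tray [39.7 -8.5 76.1] yaw -76.2 F [ 2.6 -5.7 -2.4] j [ 14.  28. -13.   0. -49.  -6.] t 30.3833
[-1.72903961 -0.83603018 -0.06323699] 0.13480893552193754
```

Turned 76° of 86° so far. I'll finish the rest, slightly past the end to feel the stop.

Emit:
{"method": "move_arm", "body": {
  "targets": "0 0 0 -0.6;0 0 0 -0.5;0 0 0 -0.5;0 0 0 -0.4;0 0 0 -0.2;0 0 0 0"
}}

```text
time_s: 30.88
tcp_pos: [0.6061, -0.0126, 0.076]
ee_rot: [[-0.045, -0.999, 0.001], [-0.999, 0.045, -0.002], [0.002, -0.001, -1.0]]
wrist_force: [3.3, -6.0, -2.6]
gripper_width: 0.136
gripper_force: 30.2
```

```bash
python3 -c "
from go import *
P=np.load('P.npy');where(P);print(sense()['moment'],sense()['gripper_width'])"
```

```text
tray [39.8 -8.4 76. ] yaw -86.9 F [ 3.3 -6.  -2.6] j [ 14.  28. -13.   0. -49. -17.] t 30.8833
[-1.61295339 -0.89313738  0.46172354] 0.13626625073120635
```

Emit:
{"method": "move_arm", "body": {
  "targets": "0 0 0 -0.3;0 0 0 -0.3;0 0 0 0;0 0 0 0"
}}

```text
time_s: 31.22
tcp_pos: [0.6061, -0.0124, 0.0761]
ee_rot: [[-0.096, -0.995, 0.001], [-0.995, 0.096, -0.002], [0.002, -0.001, -1.0]]
wrist_force: [2.2, -4.1, -2.7]
gripper_width: 0.134
gripper_force: 31.1
```

```bash
python3 -c "
from go import *
P=np.load('P.npy');where(P);print(sense()['moment'],sense()['gripper_width'])"
```

```text
tray [39.8 -8.2 76.1] yaw -89.9 F [ 2.2 -4.1 -2.7] j [ 14.  28. -13.   0. -49. -20.] t 31.2167
[-1.42080751 -0.82527184  0.6816075 ] 0.1339331512928374
```

Emit:
{"method": "move_arm", "body": {
  "targets": "0 0 0 0;0 0 0 0;0 0 0 0;0 0 0.3 0;0 0 0.8 0;0 0 1 0;0 0 1 0;-0.5 -0.9 0 0;-0.9 -0.9 0 0;-1 -0.9 0 0",
  "gripper": 35
}}

```text
time_s: 32.05
tcp_pos: [0.5455, -0.0789, 0.1546]
ee_rot: [[-0.098, -0.995, 0.002], [-0.995, 0.098, 0.001], [-0.001, -0.002, -1.0]]
wrist_force: [0.2, -0.8, 0.5]
gripper_width: 0.4
gripper_force: 0.0
```

Emit:
{"method": "move_arm", "body": {
  "targets": "-0.5 -1 0 0;-0.5 -1 0 0;-0.5 -1 0 0;-0.5 -1 0 0;0 -1 0 0;0 -1 0 0;0 -1 0 0;0 -1 0 0;0 -0.5 0 0;0 0 0 0"
}}

```text
time_s: 32.88
tcp_pos: [0.4953, -0.2933, 0.1538]
ee_rot: [[-0.102, -0.995, 0.001], [-0.995, 0.102, -0.0], [0.0, -0.001, -1.0]]
wrist_force: [0.3, 0.1, -0.4]
gripper_width: 0.401
gripper_force: 0.0
```

```bash
python3 -c "
from go import *
P=np.load('P.npy');where(P)
t=capture('top');s=capture('side')
a=cv2.resize(t['image'][212:332,240:400],(480,360),interpolation=cv2.INTER_CUBIC)
crop(t,240,400,212,332,5,'pics/t6.png');crop(s,235,365,225,325,6,'pics/s6.png')"
```

```text
tray [ -42.9 -298.7  153.8] yaw -90.2 F [ 0.3  0.1 -0.4] j [-15.  21. -12.   0. -57.   9.] t 32.8833
```

View pics/t6.png

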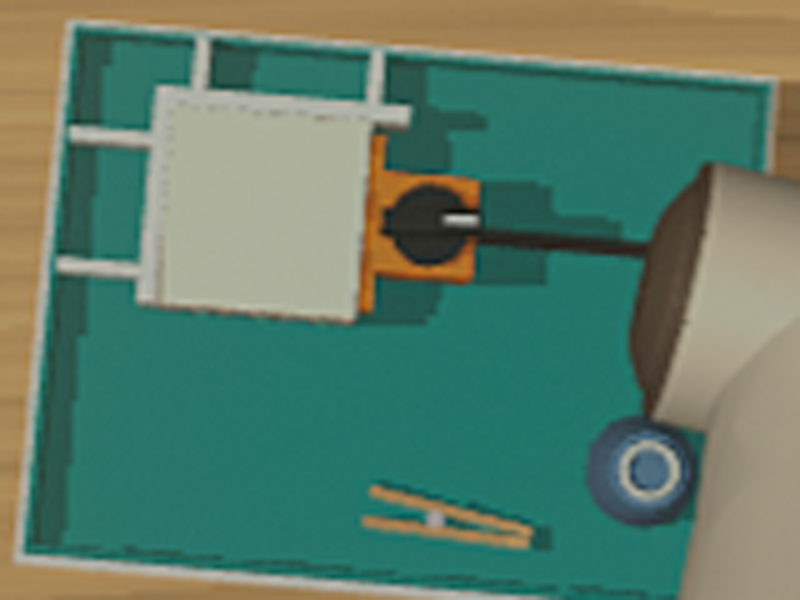

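View pics/s6.png

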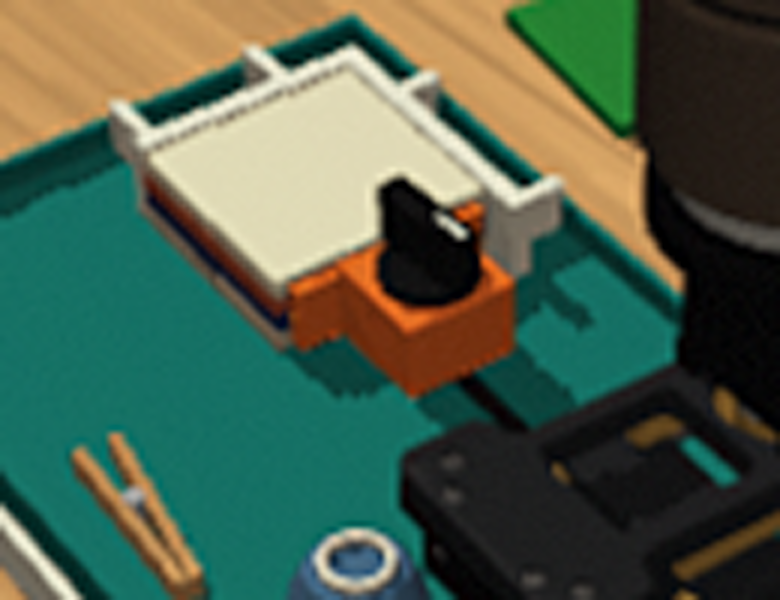

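The stack sits square against both fences at (265,215). The stop is against it, the knob bar lies along tray y at (435,220), and the cup and clothespin haven't moved. Handing in.

```bash
python3 -c "
from station import *
print(finish_job())"
```

```text
the job is handed in; nothing more can be done
None
```

The job is handed in at about 33 s: in the last pictures the four tiles sit square against both fences, and the orange stop is against them with its knob turned clockwise to the end. The cup and clothespin look unmoved; the arm stayed clear of the bell and torch, though I took no final picture of those two.

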